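# Hold the scrap bin open by its lever, then ease the lid shut

### The arm

A 6-joint arm with a two-finger parallel gripper is mounted at the origin on the work surface. World frame = base frame: x ahead of the robot, y to its left, z up, the work surface at z = 0. Lengths are in mm, angles in rad, forces in N, time in s.
With the tool pointing down it reaches from about 350 to 800 mm from the base axis. Payload 7.3 kg.
Tool frame: the origin (TCP) lies at the very end of the fingers, on their centre line; the grasp point (between the pads) lies 19 mm behind it; z points along the fingers, y is the line along which they close (so a half turn about z gives the same grasp; the last joint's range is limited). The gripper opens to 85 mm and grips with 20 to 120 N. Pads are 22 mm wide; open, the fingers measure 114 mm over their backs; the gripper's body (76 mm by 85 mm) begins 54 mm behind the grasp point. The pads swing forward as they close: fully open they stand 13 mm farther back than shut.
Start: joints at [-1.349, 0.342, 1.524, -0, 1.275, -0.146], TCP at [188.794, -489.899, 231.322] pointing down, gripper open.
Joint ranges: [-2.53, 2.53], [-0.77, 2.02], [0.04, 2.7], [-1, 4.14], [0.28, 2.66], [-3.11, 3.11]. Speed limits (rad/s): [2.57, 2.57, 3.14, 3.14, 3.14, 3.14].

### API

Orientations are given as [roll, pitch, yaw] about the fixed x, y, z axes, in that order (R = Rz(yaw) Ry(pitch) Rx(roll)).
In Python, from plant import ctrl gives the robot as it stands.
- The arm moves only by the tool send_rows, never from a script. Its argument "increments" is one flat list of numbers, 7 for each row, row after row: the opening, from -1 (shut) to 1 (fully open), so that 0 is half open, then the shift along the tool's x, y, z in mm, then the turn, a rotation vector about the tool's x, y, z in degrees. In form: [fingers, dx, dy, dz, rx, ry, rz, fingers, dx, dy, dz, rx, ry, rz, ...]. A call has 1 to 20 rows; each row shifts and turns the commanded pose from where the row before left it, along the tool's axes as they then stand; what a row does not reach is not made up. A row lasts 1/10 s, in which the tool goes at most 50 mm and 8.59 degrees, less where a joint would pass 70% of its speed; a pose out of reach is approached as far as the arm can. A call is refused whole if a number of a shift passes 50 or a number of a turn 8.59, either way. A call with a gripper value outside its range is refused whole. The fingers move at their own pace and stop on an object; "squeeze" is the grip in N (left out, the last holds). Time passes only in rows, so rows that do not move let the fingers close. It gives the time, the measured TCP pose, the force, the opening and the grip force at its end, in the units of the state.
- ctrl.get_obs(): the state, without advancing time (a new reading comes with each control period).
- ctrl.get_image(name): name is "scene" or "top" or "wrist"; returns (picture, depth): 420x560x3 uint8, blue, green, red; 420x560 float32, mm along the optical axis (not along the pixel's ray), 0 where there is no reading.
- ctrl.camera_info(name): a dict with "camera_matrix" (3x3 intrinsics, pixels), "world_to_cam" (4x4, takes a point from world to camera coordinates). Camera axes: x right, y up, looking along -z (the intrinsics and any distortion apply to the point x, -y, -z); pixel columns grow to the right and rows downward; lengths in mm; the calibration is good to about 2 mm. A picture is of the moment at which its call begins: read the wrist's pose just before it. camera_info takes no time and is no camera call; for the wrist camera it gives the pose at the moment of the call.
- ctrl.finish_job(): hands the job in; it is judged then, once.
The state is a dict: "clock": time; "qpos": joint angles; "dq": joint speeds; "joint_torque": joint torques, N m; "ee_pos": TCP position; "eef_rot": TCP orientation; "ft_force": force on the tool from outside, world axes, zero at the start; "wrist_torque": the same for the moment, N m; "finger_gap": finger opening in mm; "grasp_force": force on a finger pad.
Only numpy, scipy, OpenCV 4.12 (cv2) and the standard library are available. Lean on these libraries where they do the work, as an engineer would, in place of code of your own. Each camera call takes 0.05 s, during which the arm holds its last target. There are 200 camera calls.

### The job

Press the red paddle of the scrap bin right down so that its lid swings fully open, and keep it open for three seconds so that I can drop my scrap in; then let the paddle come up slowly under your finger, over two seconds or more, so that the lid closes gently without slamming. Work the lid only by its paddle, leave the bin with the blue paddle shut, and do not pick up or knock about the other things on the bench.

Things in the scene. Friction and masses are not known exactly. Their poses are not given: they have to be found in the camera images.
- red_bin: Bench scrap bin with a red lever paddle (the one to work): open grey box 140 mm deep (its x) x 160 wide (its y) x 140 high, fixed to the bench, dark link covers on its sides. Origin: centre of its underside, on the bench; its own -x axis points to its front, where the lever sticks out.
- red_paddle (a point): Centre of the upper face of the red paddle (42 mm long, 50 wide, 8 thick) at the lever's end. At rest 187 mm in front of the bin's origin (117 mm ahead of its front wall), 113 mm above the bench, sloping up outward 0.2 rad; fully pressed 58 mm above the bench, sloping down 0.3 rad. Lever arm 110 mm, pivot 85 mm up on the front wall. Pressing takes 4 to 8 N; the lid's weight pushes it back up.
- red_lever (a joint): Angle of the red bin's lever (rad): 0 at rest (paddle up), 0.5 pressed right down against its stop.
- red_lid: The red bin's lid: aluminium panel 152 x 172 x 5 mm with a red stripe, about 0.3 kg, hinged along the bin's far top edge; its front edge swings up away from the lever to 0.28 m above the bench. Linked to the lever: its tilt is 2.2 x the lever's angle (1.1 rad open). Unheld it drops shut. Origin: middle of the hinge line, 140 mm above the bench; runs along its own -x.
- blue_bin: Bench scrap bin with a blue lever paddle (to be left shut): open grey box 140 mm deep (its x) x 160 wide (its y) x 140 high, fixed to the bench, dark link covers on its sides. Origin: centre of its underside, on the bench; its own -x axis points to its front, where the lever sticks out.
- blue_paddle (a point): Centre of the upper face of the blue paddle (42 mm long, 50 wide, 8 thick) at the lever's end. At rest 187 mm in front of the bin's origin (117 mm ahead of its front wall), 113 mm above the bench, sloping up outward 0.2 rad; fully pressed 58 mm above the bench, sloping down 0.3 rad. Lever arm 110 mm, pivot 85 mm up on the front wall. Pressing takes 4 to 8 N; the lid's weight pushes it back up.
- blue_lever (a joint): Angle of the blue bin's lever (rad): 0 at rest (paddle up), 0.5 pressed right down against its stop.
- blue_lid: The blue bin's lid: aluminium panel 152 x 172 x 5 mm with a blue stripe, about 0.3 kg, hinged along the bin's far top edge; its front edge swings up away from the lever to 0.28 m above the bench. Linked to the lever: its tilt is 2.2 x the lever's angle (1.1 rad open). Unheld it drops shut. Origin: middle of the hinge line, 140 mm above the bench; runs along its own -x.
- spray_can: Bystander: loose spray can with a yellow label, 52 mm across, 150 mm tall, upright. Origin: centre of its underside.
- jar: Bystander: loose amber jar with a green cap, 68 mm across, 90 mm tall, upright. Origin: centre of its underside.
- offcut: Bystander: loose pale wood offcut, 45 x 90 x 28 mm (its x, y, z), lying flat. Origin: centre of its underside.
- screwdriver: Bystander: loose screwdriver, about 200 mm long, up to 30 mm thick, lying flat along its own x, handle to -x.

How it is judged:
By the outcome, as a careful person would: the job done as asked, in the order asked, and still so for the second after the job is handed in, with the robot touching nothing.
It also fails if it takes over 48 s, if anything falls off the work surface, if the arm or the gripper's body presses on something with over 40 N, if the wrist force passes 120 N, or if a joint passes its speed limit or range.

## Working session

There is one attempt and no reset: what is moved stays moved. The work goes in short steps, Python scripts to look and compute and a tool call to move; the robot and the scene stay as the last step left them, time stands still between calls to the robot, and variables do not carry over. Pictures are saved under pics/ and viewed, at most 10 in all, crops included, and the job is handed in when it is done.

Besides the shell and the picture viewer there is one more tool, called after "Call:" by a JSON object that holds its "api" and its "payload". send_rows: Moves the arm, as the interface text tells. Its arguments: {"type":"object","properties":{"increments":{"type":"array"},"squeeze":{"type":"number"}},"required":["increments"]}

```bash
ls; mkdir -p pics; cat > h.py <<'E'
import numpy as np, cv2
from plant import ctrl
def world(name,d):
    i=ctrl.camera_info(name);K=np.array(i["camera_matrix"]);T=np.linalg.inv(np.array(i["world_to_cam"]))
    v,u=np.indices(d.shape);x=(u-K[0,2])/K[0,0]*d;y=(v-K[1,2])/K[1,1]*d
    P=np.stack([x,-y,-d,np.ones_like(d)],-1)@T.T
    return P[...,:3]
E
python3 - <<'E'
from h import *
o=ctrl.get_obs();print({k:np.round(v,3) for k,v in o.items()})
for n in("top","scene"):
    p,d=ctrl.get_image(n);cv2.imwrite(f"pics/{n}1.png",p);np.save(n+"_d.npy",d)
    W=world(n,d);h=cv2.cvtColor(p,cv2.COLOR_BGR2HSV)
    i=ctrl.camera_info(n);print(n,{k:np.round(v,3).tolist() for k,v in i.items() if k!='name'})
    for c,m in(("red",((h[...,0]<8)|(h[...,0]>172))),("blue",(h[...,0]>100)&(h[...,0]<130))):
        m=(m&(h[...,1]>130)&(h[...,2]>60)&(d>0)).astype(np.uint8)
        k,l,s,ce=cv2.connectedComponentsWithStats(m)
        for j in range(1,k):
            if s[j,4]>40:
                q=W[l==j];print(c,s[j],np.round(np.median(q,0)),np.round(q.min(0)),np.round(q.max(0)))
E
```

```text
pics
{'clock': np.float64(0.0), 'qpos': array([-1.349,  0.343,  1.525, -0.   ,  1.275, -0.146]), 'dq': array([-0.   ,  0.001,  0.001, -0.001, -0.001,  0.002]), 'joint_torque': array([ 0.0000e+00, -4.3368e+01, -2.4601e+01, -0.0000e+00,  8.0000e-03,
        0.0000e+00]), 'ee_pos': array([ 188.685, -489.476,  230.624]), 'eef_rot': array([-3.14 , -0.   ,  0.368]), 'ft_force': array([ 0.208, -0.046,  0.944]), 'wrist_torque': array([-0.013, -0.027, -0.034]), 'grasp_force': np.float64(0.0), 'finger_gap': np.float64(85.278)}
top {'camera_matrix': [[527.665, 0.0, 273.177], [0.0, 527.665, 208.811], [0.0, 0.0, 1.0]], 'world_to_cam': [[0.006, -1.0, -0.011, 16.055], [0.99, 0.004, 0.14, -575.34], [-0.14, -0.012, 0.99, -1496.373], [0.0, 0.0, 0.0, 1.0]]}
red [495 133  43  26 268] [ 771. -700.   27.] [ 733. -767.   19.] [ 811. -636.   36.]
red [191 166  63  18 644] [655. 158. 147.] [630.  74. 139.] [680. 244. 158.]
red [220 216  19  17 243] [520. 142. 113.] [502. 114.  -7.] [545. 169. 126.]
red [434 274  35  16 262] [ 367. -495.   23.] [ 347. -543.   11.] [ 390. -446.   35.]
blue [318 198  63  18 597
[... 438 characters left out ...]
352.  -33.] [-628. -197.    3.]
red [310 187  19  16 164] [525. 140. 114.] [503. 115. 106.] [550. 165. 119.]
red [315 205  56  30 522] [657. 156. 148.] [630.  73. 126.] [682. 243. 154.]
red [102 225  32   7 189] [ 377. -490.   24.] [ 353. -544.   10.] [ 397. -448.   32.]
red [348 255  31  19 166] [781. 174.  85.] [773. 125.  62.] [788. 224. 104.]
red [ 27 349  52  46 410] [ 776. -701.   29.] [ 736. -768.   19.] [ 815. -639.   35.]
blue [ 119  100   56   42 1207] [-113. -325.   19.] [-226. -436.   12.] [   4. -232.   26.]
blue [207 194  17  13 159] [ 437. -175.  113.] [ 413. -198.  105.] [ 459. -150.  120.]
blue [189 221  59  17 420] [ 568. -207.  148.] [ 544. -275.  143.] [ 593. -109.  154.]
```

```bash
python3 -c "
import cv2,numpy as np
a=cv2.imread('pics/top1.png');b=cv2.imread('pics/scene1.png');cv2.imwrite('pics/both.png',np.vstack([a[110:410],b[60:360]]))"
```

```text
(no output)
```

View pics/both.png

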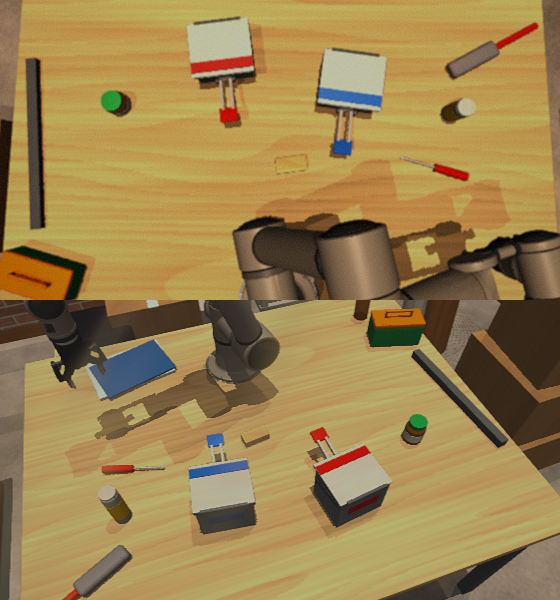

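The upper half (top view) shows the red paddle at about (229,225) in full-frame pixels, in front of the red bin. The blue bin is to its right, and the offcut lies at about (291,273). Red paddle centre is about (522,141,113), with the lever axis yawed about 0.117 rad. I'll transit at z≈230 with the fingers shut.

Call:
{"api": "send_rows", "payload": {"increments": [-1,5,-8,0,0,0,7.2,-1,10,-15,0,0,0,7.2,-1,20,-29,0,0,0,0,-1,20,-29,0,0,0,0,-1,20,-29,0,0,0,0,-1,20,-29,0,0,0,0,-1,20,-29,0,0,0,0,-1,20,-29,0,0,0,0,-1,20,-29,0,0,0,0,-1,20,-29,0,0,0,0,-1,20,-29,0,0,0,0,-1,20,-29,0,0,0,0,-1,20,-29,0,0,0,0,-1,20,-29,0,0,0,0,-1,20,-29,0,0,0,0,-1,20,-29,0,0,0,0,-1,20,-29,0,0,0,0,-1,20,-29,0,0,0,0,-1,20,-29,0,0,0,0,-1,20,-29,0,0,0,0]}}

```text
clock: 2.1
ee_pos: [493.9, 98.1, 231.0]
eef_rot: [3.141, 0.001, 0.117]
ft_force: [-0.5, 0.2, -0.7]
finger_gap: -0.1
grasp_force: 0.0
```

Call:
{"api": "send_rows", "payload": {"increments": [-1,12,-16,0,0,0,0,-1,10,-14,10,0,0,0,-1,7,-9,20,0,0,0,-1,2,-2,20,0,0,0,-1,0,0,10,0,0,0,-1,0,0,0,0,0,0,-1,0,0,0,0,0,0]}}

```text
clock: 2.8
ee_pos: [519.7, 140.6, 171.6]
eef_rot: [3.141, -0.0, 0.116]
ft_force: [-0.1, 0.8, 0.4]
finger_gap: 0.1
grasp_force: 0.0
```

```bash
python3 - <<'E'
from h import *
o=ctrl.get_obs();print(o["ee_pos"],o["ft_force"])
for n in("wrist","scene"):
    p,d=ctrl.get_image(n);cv2.imwrite(f"pics/{n}2.png",p)
    W=world(n,d);h=cv2.cvtColor(p,cv2.COLOR_BGR2HSV)
    m=(((h[...,0]<8)|(h[...,0]>172))&(h[...,1]>130)&(h[...,2]>60)&(d>0)).astype(np.uint8)
    k,l,s,ce=cv2.connectedComponentsWithStats(m)
    for j in range(1,k):
        if s[j,4]>80:
            q=W[l==j];print(n,s[j],np.round(np.median(q,0)),np.round(np.percentile(q,2,axis=0)),np.round(np.percentile(q,98,axis=0)))
a=cv2.imread('pics/wrist2.png');b=cv2.imread('pics/scene2.png')[130:310,180:420]
cv2.imwrite('pics/b2.png',np.hstack([cv2.resize(a,(400,300)),cv2.resize(b,(400,300))]))
E
```

```text
[519.7213818  140.5799416  171.56515133] [-0.09001491  0.75243132  0.43761133]
wrist [ 235  185   84   71 5407] [525. 143. 114.] [506. 119. 109.] [545. 167. 118.]
scene [127  44  34  11 163] [-642. -269.   -8.] [-661. -347.  -25.] [-631. -199.    0.]
scene [310 187  18  16 161] [525. 139. 113.] [504. 117. 104.] [544. 161. 119.]
scene [316 205  55  30 519] [658. 155. 148.] [635.  77. 144.] [678. 239. 152.]
scene [102 225  32   7 183] [ 376. -489.   24.] [ 356. -541.   13.] [ 394. -451.   30.]
scene [348 255  31  19 165] [781. 175.  84.] [774. 128.  64.] [787. 221. 101.]
scene [ 27 349  52  46 408] [ 775. -701.   29.] [ 741. -763.   23.] [ 811. -642.   33.]
```

View pics/b2.png

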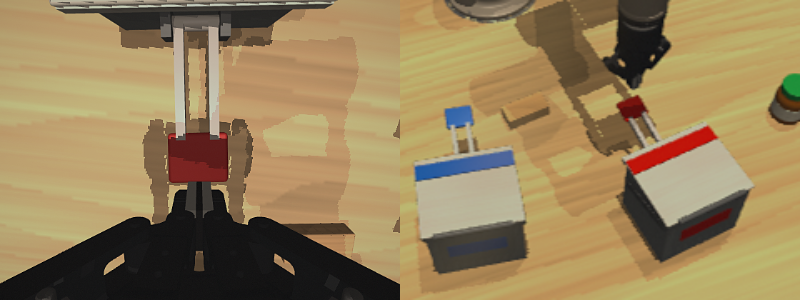

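The wrist view (left) shows the red paddle just ahead of the shut fingertips and in line with the lever. Its centre is about (525,143,114).

Call:
{"api": "send_rows", "payload": {"increments": [-1,5,-1,10,0,0,0,-1,0,0,14,0,0,0,-1,0,0,14,0,0,0,-1,0,0,10,0,0,0,-1,0,0,5,0,0,0,-1,0,0,3,0,0,0,-1,0,0,3,0,0,0,-1,0,0,3,0,0,0,-1,0,0,3,0,0,0,-1,0,0,3,0,0,0,-1,0,0,3,0,0,0]}}

```text
clock: 4.0
ee_pos: [524.5, 142.6, 101.0]
eef_rot: [3.141, -0.001, 0.117]
ft_force: [-3.6, -0.4, 5.6]
finger_gap: 0.2
grasp_force: 2.3
```

Call:
{"api": "send_rows", "payload": {"increments": [-1,0,0,4,0,0,0,-1,0,0,4,0,0,0,-1,0,0,4,0,0,0,-1,0,0,4,0,0,0,-1,0,0,4,0,0,0,-1,0,0,4,0,0,0,-1,0,0,4,0,0,0,-1,0,0,3,0,0,0,-1,0,0,3,0,0,0,-1,0,0,2,0,0,0,-1,0,0,1,0,0,0]}}

```text
clock: 5.1
ee_pos: [524.6, 142.5, 63.1]
eef_rot: [3.141, -0.0, 0.116]
ft_force: [1.1, -0.7, 3.8]
finger_gap: -0.0
grasp_force: 1.2
```

Call:
{"api": "send_rows", "payload": {"increments": [-1,0,0,1,0,0,0,-1,0,0,1,0,0,0,-1,0,0,0,0,0,0]}}

```text
clock: 5.4
ee_pos: [524.3, 142.4, 61.1]
eef_rot: [3.141, 0.0, 0.116]
ft_force: [0.8, -0.6, 1.8]
finger_gap: -0.2
grasp_force: 0.8
```

Call:
{"api": "send_rows", "payload": {"increments": [-1,0,0,1,0,0,0,-1,0,0,1,0,0,0,-1,0,0,0,0,0,0]}}

```text
clock: 5.7
ee_pos: [524.6, 142.5, 60.3]
eef_rot: [3.141, -0.001, 0.117]
ft_force: [-2.9, -0.1, 10.1]
finger_gap: -0.3
grasp_force: 5.5
```

Call:
{"api": "send_rows", "payload": {"increments": [-1,0,0,0.7,0,0,0,-1,0,0,0,0,0,0]}}

```text
clock: 5.9
ee_pos: [524.6, 142.5, 60.1]
eef_rot: [3.141, -0.001, 0.117]
ft_force: [-3.7, -0.8, 16.3]
finger_gap: -0.2
grasp_force: 8.0
```

```bash
python3 - <<'E'
from h import *
o=ctrl.get_obs();print(o["clock"],o["ee_pos"],o["ft_force"])
p,d=ctrl.get_image("scene");W=world("scene",d);h=cv2.cvtColor(p,cv2.COLOR_BGR2HSV)
m=(((h[...,0]<8)|(h[...,0]>172))&(h[...,1]>130)&(h[...,2]>60)&(d>0)&(W[...,0]>400)&(W[...,1]>0))
q=W[m];print(len(q),np.round(np.percentile(q,[2,50,98],axis=0)))
g=(W[...,0]>550)&(W[...,0]<850)&(W[...,1]>60)&(W[...,1]<270)&(W[...,2]>160)
q=W[g];print(len(q),np.round(np.percentile(q,[2,50,98],axis=0)))
c=np.linalg.svd(q-q.mean(0),full_matrices=False)[2][2];print("tilt",np.arccos(abs(c[2])))
cv2.imwrite("pics/s3.png",cv2.resize(p[100:340,180:440],(520,480)))
E
```

```text
5.9 [524.57628848 142.4808641   60.12500683] [-3.72022196 -0.81097523 16.29592069]
840 [[520.  88.  56.]
 [733. 162. 250.]
 [786. 246. 269.]]
4154 [[551.  85. 165.]
 [726. 150. 255.]
 [779. 250. 406.]]
tilt 0.644399156849981
```

View pics/s3.png

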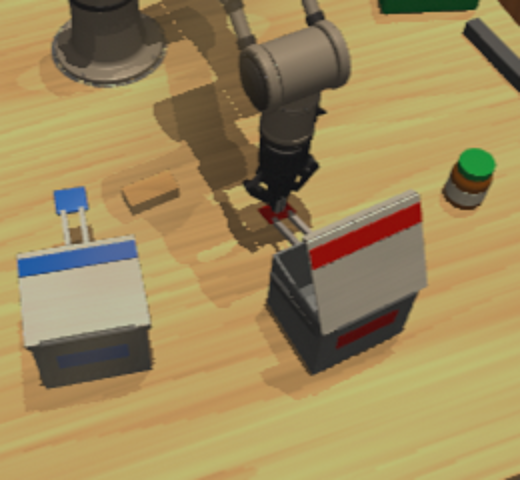

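The lid is fully open: its red stripe stands at z≈250, which matches a 1.1 rad tilt. The paddle is against its stop. Now I hold.

Call:
{"api": "send_rows", "payload": {"increments": [-1,0,0,0,0,0,0,-1,0,0,0,0,0,0,-1,0,0,0,0,0,0,-1,0,0,0,0,0,0,-1,0,0,0,0,0,0,-1,0,0,0,0,0,0,-1,0,0,0,0,0,0,-1,0,0,0,0,0,0,-1,0,0,0,0,0,0,-1,0,0,0,0,0,0,-1,0,0,0,0,0,0,-1,0,0,0,0,0,0,-1,0,0,0,0,0,0,-1,0,0,0,0,0,0,-1,0,0,0,0,0,0,-1,0,0,0,0,0,0,-1,0,0,0,0,0,0,-1,0,0,0,0,0,0,-1,0,0,0,0,0,0,-1,0,0,0,0,0,0]}}

```text
clock: 7.95
ee_pos: [524.6, 142.5, 60.2]
eef_rot: [3.141, -0.001, 0.117]
ft_force: [-4.1, -1.6, 15.3]
finger_gap: 0.1
grasp_force: 8.0
```

Call:
{"api": "send_rows", "payload": {"increments": [-1,0,0,0,0,0,0,-1,0,0,0,0,0,0,-1,0,0,0,0,0,0,-1,0,0,0,0,0,0,-1,0,0,0,0,0,0,-1,0,0,0,0,0,0,-1,0,0,0,0,0,0,-1,0,0,0,0,0,0,-1,0,0,0,0,0,0,-1,0,0,0,0,0,0,-1,0,0,0,0,0,0,-1,0,0,0,0,0,0,-1,0,0,0,0,0,0,-1,0,0,0,0,0,0,-1,0,0,0,0,0,0,-1,0,0,0,0,0,0,-1,0,0,0,0,0,0,-1,0,0,0,0,0,0]}}

```text
clock: 9.75
ee_pos: [524.6, 142.5, 60.2]
eef_rot: [3.141, -0.001, 0.117]
ft_force: [-3.9, -1.9, 15.2]
finger_gap: 0.1
grasp_force: 8.0
```

Call:
{"api": "send_rows", "payload": {"increments": [-1,0,0,-0.7,0,0,0,-1,0,0,-1,0,0,0,-1,0,0,-1.3,0,0,0,-1,0,0,-1.3,0,0,0,-1,0,0,-1.3,0,0,0,-1,0,0,-1.3,0,0,0,-1,0,0,-1.3,0,0,0,-1,0,0,-1.3,0,0,0,-1,0,0,-1.3,0,0,0,-1,0,0,-1.3,0,0,0,-1,0,0,-1.3,0,0,0,-1,0,0,-1.3,0,0,0,-1,0,0,-1.3,0,0,0,-1,0,0,-1.3,0,0,0,-1,0,0,-1.3,0,0,0,-1,0,0,-1.3,0,0,0,-1,0,0,-1.3,0,0,0,-1,0,0,-1.3,0,0,0,-1,0,0,-1.3,0,0,0,-1,0,0,-1.3,0,0,0]}}

```text
clock: 11.75
ee_pos: [524.5, 142.5, 83.8]
eef_rot: [3.142, -0.0, 0.116]
ft_force: [-2.7, -0.2, 4.0]
finger_gap: 0.2
grasp_force: 1.9
```

Call:
{"api": "send_rows", "payload": {"increments": [-1,0,0,-1.3,0,0,0,-1,0,0,-1.3,0,0,0,-1,0,0,-1.3,0,0,0,-1,0,0,-1.3,0,0,0,-1,0,0,-1.3,0,0,0,-1,0,0,-1.3,0,0,0,-1,0,0,-1.3,0,0,0,-1,0,0,-1.3,0,0,0,-1,0,0,-1.3,0,0,0,-1,0,0,-1.3,0,0,0,-1,0,0,-1.3,0,0,0,-1,0,0,-1.3,0,0,0,-1,0,0,-1,0,0,0,-1,0,0,-1,0,0,0,-1,0,0,-1,0,0,0,-1,0,0,-1,0,0,0,-1,0,0,-1,0,0,0,-1,0,0,-1,0,0,0,-1,0,0,-1,0,0,0,-1,0,0,-1,0,0,0]}}

```text
clock: 13.75
ee_pos: [524.5, 142.5, 107.3]
eef_rot: [3.141, -0.0, 0.116]
ft_force: [3.4, -0.0, 3.3]
finger_gap: 0.3
grasp_force: 1.9
```

Call:
{"api": "send_rows", "payload": {"increments": [-1,0,0,-0.8,0,0,0,-1,0,0,-0.8,0,0,0,-1,0,0,-0.8,0,0,0,-1,0,0,-0.8,0,0,0,-1,0,0,-0.8,0,0,0,-1,0,0,-0.8,0,0,0,-1,0,0,-0.8,0,0,0,-1,0,0,-0.8,0,0,0,-1,0,0,-0.8,0,0,0,-1,0,0,-0.8,0,0,0,-1,0,0,-0.8,0,0,0,-1,0,0,-0.8,0,0,0,-1,0,0,-0.8,0,0,0,-1,0,0,-0.8,0,0,0,-1,0,0,-0.8,0,0,0,-1,0,0,-0.8,0,0,0]}}

```text
clock: 15.35
ee_pos: [524.4, 142.5, 120.1]
eef_rot: [3.141, 0.0, 0.116]
ft_force: [0.6, -0.9, 0.6]
finger_gap: -0.2
grasp_force: 0.0
```

Contact has ended and the paddle is up. I'll back off upward and check.

Call:
{"api": "send_rows", "payload": {"increments": [-1,0,0,-5,0,0,0,-1,0,0,-15,0,0,0,-1,0,0,-20,0,0,0,-1,0,0,-20,0,0,0,-1,0,0,-20,0,0,0,-1,0,0,-10,0,0,0,-1,0,0,0,0,0,0,-1,0,0,0,0,0,0,-1,0,0,0,0,0,0]}}

```text
clock: 16.25
ee_pos: [523.9, 142.4, 208.9]
eef_rot: [3.141, 0.002, 0.116]
ft_force: [-0.1, -0.2, 0.0]
finger_gap: -0.0
grasp_force: 0.0
```

```bash
python3 - <<'E'
from h import *
o=ctrl.get_obs();print(o["clock"],o["ee_pos"],o["ft_force"])
p,d=ctrl.get_image("scene");W=world("scene",d);h=cv2.cvtColor(p,cv2.COLOR_BGR2HSV)
m=(((h[...,0]<8)|(h[...,0]>172))&(h[...,1]>130)&(h[...,2]>60)&(d>0)&(W[...,0]>400)&(W[...,1]>0)).astype(np.uint8)
k,l,s,c=cv2.connectedComponentsWithStats(m)
for j in range(1,k):
    if s[j,4]>80: print(s[j],np.round(np.median(W[l==j],0)))
cv2.imwrite("pics/s4.png",cv2.resize(p[100:340,80:440],(720,480)))
E
```

```text
16.25 [523.88340922 142.43847821 208.92702343] [-0.0577623  -0.19254326  0.04169778]
[310 187  19  16 161] [525. 140. 113.]
[315 205  56  30 520] [657. 155. 148.]
[348 255  31  19 167] [781. 173.  86.]
```

View pics/s4.png

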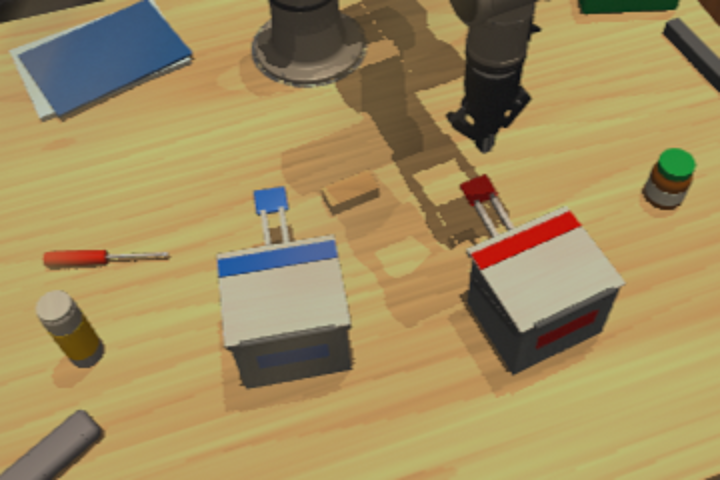

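The red lid is shut with its paddle back at rest (crop about (478,188)). The blue bin is shut, the bystanders are in place, and the arm is clear.

```bash
python3 -c "
from plant import ctrl
print(ctrl.finish_job())"
```

```text
the job is handed in; nothing more can be done
None
```

The red lid was pressed fully open, held about 4 s, then let down over about 5 s until it closed gently; the blue bin stayed shut, nothing else moved, and the job is handed in (verdict not shown).

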